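# Put the drawplates away in their slotted block and refit its cover

## Task

Put every steel drawplate lying on the bench away in the slotted wooden block: lay each one flat in a slot of its own and push it fully home. When all of them are in, fit the aluminium cover on the block: hook its back edge under the block's metal lip, swing the front down until the cover lies flat and fully seated with its flange in front of the slots, and let go. Leave the black pot, the green cap and the cork pad where they are.

Things in the scene. Friction and masses are not known exactly. Their poses are not given: they have to be found in the camera images.
- rack: Fixed wooden drawplate block, place and yaw vary. Origin on the bench; +x = side where its four slots open (away from the robot), z up. In mm: slots side by side at y = -78, -26, 26, 78, empty at the start, each 29 wide, 11 high (z 10 to 21), 88 deep (mouth x = 43, stop x = -45). In front of the mouths is bare bench. A plate's centre is at x = -2 to 2 when home, its tail about flush.
- slot1 (a point): Centre of the floor of the mouth of the slot at y = -78 of the block (block frame x = 43, z = 10).
- slot2 (a point): The same for the slot at y = -26.
- slot3 (a point): The same for the slot at y = 26.
- slot4 (a point): The same for the slot at y = 78.
- roof (a point): Middle of the flat wooden roof over the slots, on which the cover rests (block x = 0, y = 0, z = 25). Roof: block x = -53 to 43, y = -104 to 104 mm. Wooden cheeks at both ends, inner faces y = -105 and 105, x = -5 to 35, top z = 33, flank the cover with 4 mm play each side.
- lip (a point): Middle of the underside of the front edge of the aluminium retaining lip at the block's back (block x = -66, z = 37 mm). The lip runs the whole width, x = -88 to -66, z 37 to 43, on a riser x = -88 to -80. Below it, behind the roof, is an open groove x = -80 to -53, floor z = 10.
- cover: Loose aluminium cover, about 260 g. Origin: panel underside below the rib; +x = front (flange). In mm: panel x = -72 to 54, y = -101 to 101, z 0 to 5; flange at x = 49 to 54, down to z = -10; bead under it at x = -60 to -56, down to z = -5. It starts right way up on the bench, front 2.6 degrees high and away from the robot. Seated: axes as the block's, origin at point roof.
- rib (a point): Top centre of the cover's black grip rib (cover x = 0, y = 0, z = 35 mm): 14 thick in x, 70 long in y, 30 tall, standing on the panel. Grip it across x.
- tongue (a point): Middle of the underside of the cover's back edge (cover x = -72). It goes under the lip with the front raised 20 to 24 degrees, slid down and back, then the front is swung down; bead then in the groove, flange before the mouths. E.g. cover origin (x, z) in the block frame, mm: (-7, 51) at 22 degrees, (-5, 44.5) at 16, (-3, 35) at 8, (0, 25) at 0. The flange goes down only if the plates are home.
- pot: Bystander: black plastic jar, 38 diameter, 42 tall. Origin at its underside.
- cap: Bystander: green plastic screw cap, 42 diameter, 18 tall. Origin at its underside.
- pad: Bystander: round cork pad, 110 diameter, 22 tall. Origin at its underside.
- plate1: Loose flat steel drawplate, 90 (x) x 26 (y) x 8 (z) mm, 140 g, two rows of fine holes seen on top; either end and either face may go in. Origin: centre of its underside. Three or four of them are present, lying flat on the bench to the left of the block.
- plate2: Loose flat steel drawplate, 90 (x) x 26 (y) x 8 (z) mm, 140 g, two rows of fine holes seen on top; either end and either face may go in. Origin: centre of its underside. Three or four of them are present, lying flat on the bench to the left of the block.
- plate3: Loose flat steel drawplate, 90 (x) x 26 (y) x 8 (z) mm, 140 g, two rows of fine holes seen on top; either end and either face may go in. Origin: centre of its underside. Three or four of them are present, lying flat on the bench to the left of the block.
- plate4: Loose flat steel drawplate, 90 (x) x 26 (y) x 8 (z) mm, 140 g, two rows of fine holes seen on top; either end and either face may go in. Origin: centre of its underside. Three or four of them are present, lying flat on the bench to the left of the block.
Not all that is in view belongs to the job. What is shaped like the plate1 but pink or turquoise is not meant.

How it is judged (in metres and radians):
On the way:
1. every drawplate present is home in a slot of the block (x of plate1 in the frame of rack between -0.005 and 0.005 m and z of plate1 in the frame of rack between 0.006 and 0.022 m and y of plate1 in the frame of rack between -0.085 and 0.085 m and angle between the x axis of each of plate1, plate2, plate3, plate4 and the x axis of rack, either way round below 0.06 rad and x of plate2 in the frame of rack between -0.005 and 0.005 m and z of plate2 in the frame of rack between 0.006 and 0.022 m and y of plate2 in the frame of rack between -0.085 and 0.085 m and x of plate3 in the frame of rack between -0.005 and 0.005 m and z of plate3 in the frame of rack between 0.006 and 0.022 m and y of plate3 in the frame of rack between -0.085 and 0.085 m and x of plate4 in the frame of rack between -0.005 and 0.005 m and z of plate4 in the frame of rack between 0.006 and 0.022 m and y of plate4 in the frame of rack between -0.085 and 0.085 m), for 0.2 s.
At the end, for the whole second after the job is handed in: Every drawplate present lies flat in a slot within 5 mm of fully home; the cover lies flat on the roof (within 3 mm, 0.04 rad), within 6 mm in x and 7 mm in y of its place and square within 0.07 rad, back edge under the lip; all at rest (all of step 1 and x of cover in the frame of rack between -0.006 and 0.006 m and y of cover in the frame of rack between -0.007 and 0.007 m and z of cover in the frame of rack between 0.022 and 0.028 m and angle between cover's own z axis and vertical below 0.04 rad and angle between the x axis of cover and the x axis of rack, either way round below 0.07 rad and x of tongue in the frame of rack below -0.066 m and linear speed of each of cover, plate1, plate2, plate3, plate4 below 0.02 m/s); the robot touches nothing.
It fails at once if the black pot is pushed more than 30 mm from its place (distance of pot from where it was at the start of the episode above 0.03 m).
It fails at once if the green cap is pushed more than 30 mm from its place (distance of cap from where it was at the start of the episode above 0.03 m).
It fails at once if the cork pad is pushed more than 30 mm from its place (distance of pad from where it was at the start of the episode above 0.03 m).
Of plate1, plate2, plate3, plate4 only 3 to 4 are there at a start; the rules pass over those that are not, and their reading is None.
At some moment in a run one of plate1, plate2, plate3, plate4 may be knocked a few centimetres aside while the robot is not near it.
Once in a run the grip may slacken for a moment while it holds something.
It also fails if it takes over 210 s, if anything falls off the work surface, if the arm or the gripper's body presses on something with over 40 N, if the wrist force passes 120 N, or if a joint passes its speed limit or range.

## Robot

A 6-joint arm with a two-finger parallel gripper is mounted at the origin on the work surface. World frame = base frame: x ahead of the robot, y to its left, z up, the work surface at z = 0. Lengths are in mm, angles in rad, forces in N, time in s.
With the tool pointing down it reaches from about 300 to 775 mm from the base axis. Payload 14.6 kg.
Tool frame: the origin (TCP) lies on the centre line of the jaws, within the pads' length; the fingertips stand 11 mm ahead of it and the grasp point (between the pads) lies 8 mm behind it; x points along the fingers, y is the direction in which the jaws open and shut, and the axes are right-handed (so a half turn about x gives the same grasp; the last joint's range is limited). The gripper opens to 94 mm and grips with 3 to 60 N. Pads are 16 mm wide; open, the fingers measure 119 mm over their backs; the gripper's body (75 mm by 177 mm) begins 78 mm behind the grasp point.
Start: joints at [-1.353, 0.3, 1.521, -0, 1.321, -0.067], TCP at [154.524, -527.837, 216.446] pointing down, gripper open.
Joint ranges: [-3.03, 3.03], [-0.79, 2.21], [0.23, 2.52], [-1.04, 4.18], [0, 3.07], [-2.55, 2.55]. Speed limits (rad/s): [2.22, 2.22, 2.57, 3.14, 3.14, 3.14].

## Interface

Orientations are given as [roll, pitch, yaw] about the fixed x, y, z axes, in that order (R = Rz(yaw) Ry(pitch) Rx(roll)).
In Python, from cell import manip gives the robot as it stands.
- The arm moves only by the shell command python3 -m handwheel 'ROWS' [OPENING] [FORCE]. ROWS is JSON, a list of rows, each a list of 2 entries, a list of its own where there are three numbers: the shift along the tool's x, y, z in mm, then the turn about the tool's x in rad. In form: [[[x, y, z], spin], ...]. A call has exactly 10 rows; each row shifts and turns the commanded pose from where the row before left it, along the tool's axes as they then stand; what a row does not reach is not made up. A row lasts 1/8 s, in which the tool goes at most 62.5 mm and 10.7 degrees, less where a joint would pass 70% of its speed; a pose out of reach is approached as far as the arm can. A call with a gripper value outside its range is refused whole. OPENING is the closure in counts, from 0 (fully open) to 255 (shut), set as the call begins (- or left out, the last holds). The fingers move at their own pace and stop on an object; FORCE is the grip in N (left out, the last holds). Time passes only in rows, so rows that do not move let the fingers close, or fill a call up. It gives the time, the measured TCP pose, the force and the opening at its end, in the units of the state.
- manip.read_state(): the state, without advancing time (a new reading comes with each control period).
- manip.camera(name): name is "scene" or "top" or "wrist"; returns a dict with "pixels" (384x512x3 uint8, red, green, blue), "z_map" (384x512 float32, mm along the optical axis (not along the pixel's ray), 0 where there is no reading), "mtx" (3x3 intrinsics, pixels), "xyz" and "orientation" of the camera in the world. Camera axes: x right, y up, looking along -z (the intrinsics and any distortion apply to the point x, -y, -z); pixel columns grow to the right and rows downward; lengths in mm; the calibration is good to about 2 mm. A picture is of the moment at which its call begins.
- manip.sign_off(): hands the job in, once; it reports no verdict.
Trained networks look in the newest picture that a camera, given by its name, has taken for a name from the list of things; names that differ only in an ending like _2 or _b are one class to them, and where a whole thing is asked for, a point or a joint stands for the part that bears it (a point fixed in the world has none). Each returns a list of dicts, best first, with "confidence" (0 to 1); they miss things now and then, are a little off and sometimes report something else, mostly with a low value. They report only what shows in the picture. A call takes as long as a camera call. They do not tell look-alikes from the thing itself.
- manip.cut_out(target, camera): "region" (384x512 bool, what is visible of it) and "centre" ([column, row] in pixels, amid what is visible of it).
The state is a dict: "clock": time; "joints": joint angles; "qd": joint speeds; "effort": joint torques, N m; "eef_pos": TCP position; "eef_rot": TCP orientation; "wrist_force": force on the tool from outside, world axes, zero at the start; "moment": the same for the moment, N m; "finger_gap": finger opening in mm.
Only numpy, scipy, OpenCV 4.12 (cv2) and the standard library are available. Lean on these libraries where they do the work, as an engineer would, in place of code of your own. Each camera call takes 0.05 s, during which the arm holds its last target. There are 200 camera calls.

## Working session

There is one attempt and no reset: what is moved stays moved. The work goes in short steps, Python scripts to look and compute and a shell command to move; the robot and the scene stay as the last step left them, time stands still between calls to the robot, and variables do not carry over. Pictures are saved under pics/ and viewed, about 12 in all and at most 16, crops included, and the job is handed in when it is done.

```bash
ls; mkdir -p pics
cat > h.py <<'E'
import numpy as np, cv2
from cell import manip
from scipy.spatial.transform import Rotation as R
def rot(o):
    o=np.array(o,float)
    return o if o.shape==(3,3) else (R.from_quat(o).as_matrix() if o.size==4 else R.from_euler('xyz',o).as_matrix())
def cloud(c):
    z=c["z_map"];K=np.array(c["mtx"]);v,u=np.mgrid[:z.shape[0],:z.shape[1]]
    p=np.stack([(u-K[0,2])/K[0,0]*z,-(v-K[1,2])/K[1,1]*z,-z],-1)
    w=p@rot(c["orientation"]).T+np.array(c["xyz"]); w[z<=0]=np.nan
    return w
def save(c,n,s=1,crop=None):
    im=c["pixels"][:,:,::-1]
    if crop: im=im[crop[1]:crop[3],crop[0]:crop[2]]
    cv2.imwrite(f"pics/{n}.png",cv2.resize(im,None,fx=s,fy=s,interpolation=cv2.INTER_CUBIC))
E
python3 - <<'E'
from h import *
print(manip.read_state())
for n in("top","scene"):
    c=manip.camera(n);save(c,n+"0",1.5);print(n,c["xyz"],c["orientation"],c["mtx"],[k for k in c]);np.savez(n+"0.npz",w=cloud(c),px=c["pixels"])
    for t in("plate1","rack","cover","rib","pot","cap","pad"):
        w=cloud(c)
        for d in manip.cut_out(t,n):
            m=d["region"];print(t,round(d["confidence"],2),np.round(d["centre"]),m.sum(),np.round(np.nanmedian(w[m],0)))
E
```

```text
pics
{'clock': 0.0, 'joints': array([-1.35259196e+00,  3.00453560e-01,  1.52159740e+00, -4.42095550e-05,
        1.32067731e+00, -6.66257789e-02]), 'qd': array([-0.00038944, -0.00013646,  0.00066557, -0.000293  ,  0.0002194 ,
        0.00020095]), 'effort': array([-3.10653217e-03, -5.31805515e+01, -3.52734268e+01,  7.07559125e-02,
        2.44337891e-02, -6.88666114e-05]), 'eef_pos': array([ 154.46517259, -527.60163217,  215.88903552]), 'eef_rot': array([-1.59973253,  1.5696599 ,  1.82670123]), 'wrist_force': array([ 0.25987628, -0.21018063,  0.18485057]), 'moment': array([-0.07486274, -0.03828512,  0.04087878]), 'finger_gap': 93.95619377893897}
top [ 419.94690712   55.2166459  1158.91407462] [ 0.10168424 -0.01094594 -1.56261711] [[391.33186391   0.         259.79260074]
 [  0.         391.33186391 187.32038401]
 [  0.           0.           1.        ]] ['pixels', 'z_map', 'mtx', 'xyz', 'orientation']
plate1 0.83 [159. 166.] 300 [590. 342.   7.]
plate1 0.68 [164. 210.] 231 [462. 325.   7.]
plate1 0.67 [118. 174.] 305 [568. 465.   7.]
plate1 0.64 [204. 173.] 277 [579. 212.   8.]
plat
[... 851 characters left out ...]
', 'mtx', 'xyz', 'orientation']
plate1 0.73 [323. 134.] 170 [573. 462.   8.]
plate1 0.68 [290. 178.] 230 [580. 209.   7.]
plate1 0.6 [227. 210.] 3674 [501.  -3.  25.]
plate1 0.59 [210. 160.] 157 [327. 152.   8.]
plate1 0.58 [262. 159.] 194 [461. 230.   7.]
plate1 0.57 [313. 155.] 195 [594. 340.   8.]
plate1 0.56 [275. 146.] 201 [461. 323.   7.]
plate1 0.54 [332. 194.] 246 [705. 208.   8.]
plate1 0.54 [367. 170.] 199 [750. 372.   8.]
rack 0.64 [226. 211.] 3752 [501.  -2.  25.]
cover 0.19 [228. 211.] 3665 [502.  -1.  25.]
rib 0.93 [140. 332.] 6094 [ 535. -360.   13.]
pot 0.85 [306. 247.] 265 [721.   4.  40.]
cap 0.8 [285. 278.] 303 [725. -94.  18.]
pad 0.86 [248. 318.] 2315 [ 700. -225.   22.]
```

View pics/top0.png

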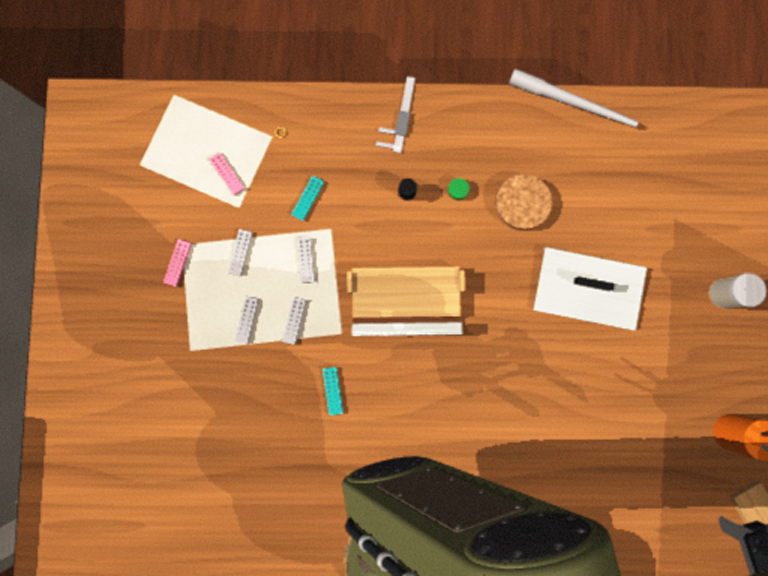

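Run:
```python
from h import *
c=manip.camera("top")
im=c["pixels"][:,:,::-1][90:285,95:330]
cv2.imwrite("pics/crop1.png",cv2.resize(im,None,fx=3,fy=3,interpolation=cv2.INTER_CUBIC)[:600,:800])
```

```text
(no output)
```

View pics/crop1.png

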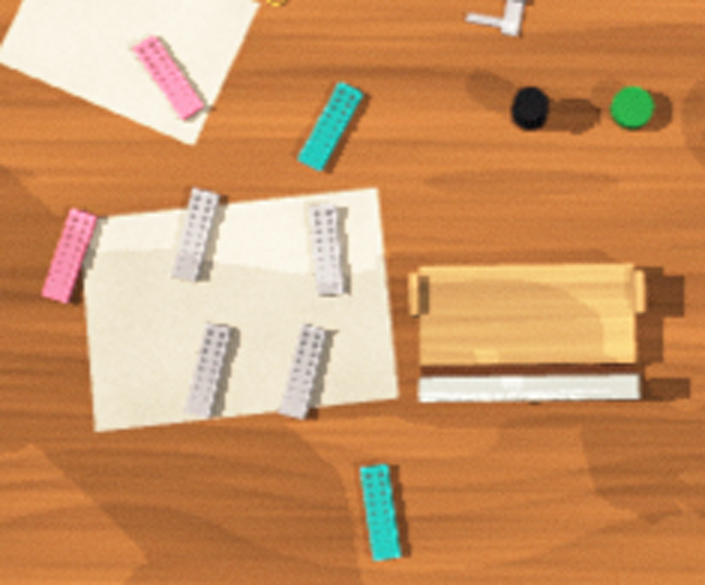

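Three facts from the pictures. The four steel plates are at top-camera px (159,166), (204,173), (164,210) and (192,214), all grey with holes. The pink pair (118,174), (150,115) and the turquoise pair (202,131), (222,259) are decoys. The block is at (270,200), with its lip towards the robot, and the cover is at (393,194).

```bash
cat >> h.py <<'E'
def axis(P):
    q=P[:,:2]-P[:,:2].mean(0); return np.linalg.svd(q,full_matrices=False)[2]
def plates(n,c=None):
    c=c or manip.camera(n); w=cloud(c); out=[]
    for d in manip.cut_out("plate1",n):
        m=d["region"]; 
        if m.sum()>(12000 if n=="wrist" else 600): continue
        px=c["pixels"][m].astype(float).mean(0)
        if px.max()-px.min()>35: continue
        P=w[m]; P=P[np.isfinite(P[:,2])&(P[:,2]>3)&(P[:,2]<14)]
        if len(P)<30: continue
        r=cv2.minAreaRect(P[:,:2].astype(np.float32))
        a=axis(P)[0]; a=a*np.sign(a[0]); out.append((P[:,:2].mean(0),np.arctan2(a[1],a[0]),P[:,2].mean()))
        print(n,"plate",np.round(P[:,:2].mean(0),1),"yaw %.3f z %.1f"%(out[-1][1:]),"sz",np.round(r[1]),"rc",np.round(r[0],1),round(d["confidence"],2),np.round(d["centre"]))
    return out
def tool():
    s=manip.read_state();M=rot(s["eef_rot"]);print("t %.2f"%s["clock"],"tcp",np.round(s["eef_pos"],1),"toolx",np.round(M[:,0],3),"tooly",np.round(M[:,1],3),"F",np.round(s["wrist_force"],1),"gap %.1f"%s["finger_gap"],"j",np.round(s["joints"],2))
    return s,M
def to(x,y,z,ydir=None):
    """print tool-axes shift to world target; ydir = wanted world angle of jaw axis"""
    s,M=tool(); d=M.T@(np.array([x,y,z])-s["eef_pos"])
    print("shift",np.round(d,1),end=" ")
    if ydir is not None:
        want=np.array([np.cos(ydir),np.sin(ydir),0]); l=M.T@want; a=np.arctan2(l[2],l[1]); a=(a+np.pi/2)%np.pi-np.pi/2; print("spin %.3f"%a)
E
python3 - <<'E'
from h import *
tool()
for n in("top","scene"):
    c=manip.camera(n);w=cloud(c);plates(n,c)
    z=w[...,2];box=(abs(w[...,0]-490)<110)&(abs(w[...,1]-10)<160)
    for nm,lo,hi in(("roof",23,28),("lip",39,47),("cheek",30.5,36)):
        P=w[box&(z>lo)&(z<hi)]
        if len(P)<5: continue
        a=axis(P)[0];a=a*np.sign(a[1]);r=cv2.minAreaRect(P[:,:2].astype(np.float32))
        print(n,nm,len(P),"mean",np.round(P.mean(0),1),"yaw(y axis) %.4f"%-np.arctan2(a[0],a[1]),"rect",np.round(r[0],1),np.round(r[1],1),round(r[2],2))
    ms=manip.cut_out("rib" if n=="scene" else "cover",n)[0]["region"]
    P=w[ms&(z>2)&(z<22)]; r=cv2.minAreaRect(P[:,:2].astype(np.float32)); print("cover rect",r)
    P=w[(abs(w[...,0]-525)<90)&(abs(w[...,1]+348)<120)&(z>37)]; a=axis(P)[0]; print("rib",len(P),P.mean(0),a, cv2.minAreaRect(P[:,:2].astype(np.float32)))
E
```

```text
t 0.85 tcp [ 154.5 -527.8  216.4] toolx [-0.  0. -1.] tooly [ 0.281 -0.96  -0.   ] F [0.3 0.1 0.1] gap 94.1 j [-1.35  0.3   1.52 -0.    1.32 -0.07]
top plate [457.6 231.7] yaw -0.226 z 7.4 sz [25. 86.] rc [457.8 232.1] 0.82 [193. 214.]
top plate [460.6 324. ] yaw -0.205 z 7.4 sz [29. 88.] rc [459.5 324.1] 0.78 [164. 211.]
top plate [591.4 341.7] yaw -0.215 z 7.4 sz [26. 88.] rc [591.8 342. ] 0.73 [158. 167.]
top plate [579.2 212. ] yaw 0.098 z 7.6 sz [90. 26.] rc [579.1 212.2] 0.59 [202. 172.]
top roof 1689 mean [515.7  12.   25.2] yaw(y axis) 0.0272 rect [498.  15.] [131.1 218. ] 0.58
top lip 526 mean [443.5  13.4  42.8] yaw(y axis) 0.0251 rect [443.3  12.5] [ 21.7 208.2] 1.52
top cheek 70 mean [529.6  26.5  32.9] yaw(y axis) 0.0216 rect [493.8  13.4] [122.8 225.9] 1.26
cover rect ((497.2088623046875, 16.056640625), (129.97103881835938, 210.6496124267578), 1.4526731967926025)
rib 121 [ 533.47917131 -350.35819534   42.35394453] [-0.18595536 -0.98255819] ((533.5504760742188, -350.0879821777344), (69.2898178100586, 13.697653770446777), 79.28701782226562)
scene plate [591.5 340.9] yaw -
[... 210 characters left out ...]
8.4 212.7] 0.52 [289. 179.]
scene plate [459.6 324. ] yaw -0.202 z 7.5 sz [29. 92.] rc [457.2 325. ] 0.44 [272. 145.]
scene roof 2060 mean [515.2   8.5  25.1] yaw(y axis) 0.0122 rect [508.6  17.3] [227.1 127.9] 85.06
scene lip 518 mean [443.1   5.7  42.7] yaw(y axis) 0.0207 rect [441.6  13.4] [ 25.  208.9] 1.2
scene cheek 103 mean [528.1  -8.1  33. ] yaw(y axis) -0.0182 rect [493.   14.6] [122.4 228.1] 1.34
cover rect ((525.54345703125, -347.41607666015625), (204.73651123046875, 129.73162841796875), 78.31551361083984)
rib 290 [ 533.57009064 -351.14170604   42.16528091] [-0.1851169  -0.98271651] ((532.2779541015625, -349.9013366699219), (69.761962890625, 16.236392974853516), 80.0090560913086)
```

```bash
python3 -m handwheel '[[[-8,-33,-48],0],[[-8,-33,-48],0],[[-8,-33,-48],0],[[-8,-33,-48],0],[[-8,-33,-48],0],[[-8,-33,-48],0],[[-8,-33,-48],0],[[-8,-33,-48],0],[[-8,-33,-48],0],[[-8,-33,-48],0]]' 0 40
python3 -m handwheel '[[[-3,-33,-50],0],[[0,-33,-50],0],[[0,0,0],0.13],[[0,0,0],0.13],[[0,0,0],0],[[0,0,0],0],[[0,0,0],0],[[0,0,0],0],[[0,0,0],0],[[0,0,0],0]]' 0 40
python3 - <<'E'
from h import *
c=manip.camera("wrist");save(c,"w1",1.2);print(c["xyz"],c["orientation"]);w=cloud(c);np.save("w1.npy",w)
tool()
E
```

```text
clock: 2.4
eef_pos: [523.4, -74.5, 296.9]
eef_rot: [2.479, 1.57, -0.377]
wrist_force: [0.0, -0.6, -0.5]
finger_gap: 93.9
clock: 3.65
eef_pos: [599.9, 15.2, 299.4]
eef_rot: [-0.482, 1.571, 2.685]
wrist_force: [-0.1, -0.5, -0.1]
finger_gap: 94.0
[671.45218201  16.87592721 468.516245  ] [-2.51489179e-01  5.17779339e-04 -1.54585194e+00]
t 3.70 tcp [599.9  15.2 299.5] toolx [ 0. -0. -1.] tooly [ 0.025 -1.     0.   ] F [-0.1  0.1  0.4] gap 93.9 j [-0.04  0.37  1.24 -0.    1.53  1.51]
```

View pics/w1.png

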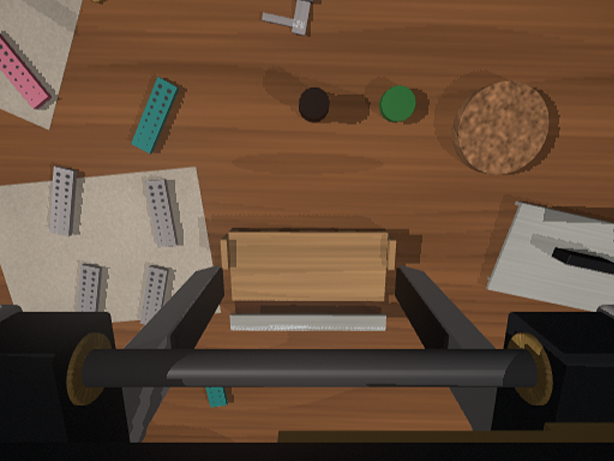

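The wrist view shows the whole block at viewed px (308,270), the lip at (308,322), and all four plates and the cover edge. The jaws straddle the block symmetrically.

Run:
```python
from h import *
w=np.load("w1.npy");z=w[...,2];box=(abs(w[...,0]-500)<90)&(abs(w[...,1]-14)<125)
T=.025;c,s=np.cos(T),np.sin(T);o=np.array([520.4,14.8])
q=(w[...,:2]-o)@np.array([[c,-s],[s,c]])
for nm,lo,hi,bx in(("roof",23,28,0),("lip",40,46,0),("cheek",31,36,0)):
    m=box&(z>lo)&(z<hi)
    if nm=="lip": m&=q[...,0]<-40
    P=w[m];Q=q[m];a=axis(P)[0];a=a*np.sign(a[1])
    print(nm,len(P),P.mean(0),"yaw %.4f"%-np.arctan2(a[0],a[1]),"blockframe x",np.percentile(Q[:,0],[0,2,98,100]).round(1),"y",np.percentile(Q[:,1],[0,1,99,100]).round(1))
    if nm=="cheek":
        for sg in(-1,1):
            k=Q[Q[:,1]*sg>60]; print(sg,len(k),k.mean(0),np.percentile(k[:,1],[1,99]),np.percentile(k[:,0],[1,99]))
# row-wise roof/lip y-extents
for x0 in range(-85,45,8):
    m=box&(abs(q[...,0]-x0)<3)&(z>20); 
    if m.sum()>20: Q=q[m]; print(x0,m.sum(),Q[:,1].min().round(1),Q[:,1].max().round(1),end="|")
plates("wrist")
```

```text
roof 7365 [515.2890892   15.12883377  26.09269261] yaw 0.0230 blockframe x [-54.7 -52.3  39.7  41.9] y [-111.6 -102.2  102.8  112.7]
lip 1788 [442.66643977  13.44443984  43.9565039 ] yaw 0.0248 blockframe x [-90.4 -89.4 -67.2 -66.4] y [-103.6 -101.4  102.   104.2]
cheek 275 [534.25799542  13.35047011  33.84193322] yaw 0.0240 blockframe x [-6.4 -5.8 32.9 33.4] y [-112.9 -112.7  113.2  113.5]
-1 140 [  13.71340115 -108.47608787] [-112.81937891 -104.57726096] [-5.9823201  32.95214892]
1 135 [ 13.92531289 108.83623964] [104.95376552 113.29614609] [-5.78977497 33.3751202 ]
-85 445 -103.6 103.9|-77 425 -103.5 103.5|-69 548 -103.3 104.2|-53 349 -102.5 104.3|-45 400 -103.6 103.9|-37 480 -103.5 103.7|-29 418 -103.0 103.2|-21 445 -102.3 104.3|-13 502 -103.8 104.1|-5 477 -112.5 112.7|3 469 -112.4 112.2|11 527 -111.7 113.5|19 570 -112.9 113.2|27 576 -112.2 112.3|35 553 -112.1 112.9|43 209 -103.5 103.4|wrist plate [579.3 211.9] yaw 0.108 z 8.9 sz [90. 27.] rc [578.  212.8] 0.93 [133. 175.]
wrist plate [464.2 231.7] yaw -0.295 z 9.0 sz [27. 89.] rc [458.3 232.7] 0.89 [131. 241.]
wrist plate [592.  340.9] yaw -0.219 z 8.8 sz [28. 89.] rc [591.5 343.1] 0.8 [ 51. 168.]
wrist plate [469.3 322. ] yaw -0.196 z 8.9 sz [27. 71.] rc [467.4 323.9] 0.76 [ 75. 240.]
```

Block pose: origin (519.5, 14.9), yaw 0.0245, and the cameras agree. I'm starting with plate A at (579,212), yaw 0.108, gripping its far end.

```bash
python3 -m handwheel '[[[45,-50,-5],0],[[45,-50,-5],0],[[45,-50,-5],0],[[45,-50.6,-6],0],[[40,0,0],-0.083],[[35,0,0],0],[[20,0,0],0],[[8,0,0],0],[[3,0,0],0],[[0,0,0],0]]' 130 40
python3 -m handwheel '[[[0,0,0],0],[[0,0,0],0],[[0,0,0],0],[[0,0,0],0],[[0,0,0],0],[[0,0,0],0],[[-3,0,0],0],[[-10,0,0],0],[[-20,0,0],0],[[-7,0,0],0]]' 255 40
python3 - <<'E'
from h import *
c=manip.camera("wrist");save(c,"w2",1.2);tool();plates("wrist",c)
c=manip.camera("scene");save(c,"s2",3,(190,100,390,250))
E
```

```text
clock: 5.05
eef_pos: [615.2, 201.1, 28.0]
eef_rot: [-2.999, 1.569, 0.25]
wrist_force: [-0.3, 0.7, 0.2]
finger_gap: 46.2
clock: 6.3
eef_pos: [615.6, 201.3, 69.5]
eef_rot: [-2.982, 1.568, 0.267]
wrist_force: [-0.0, 0.1, -0.2]
finger_gap: 0.5
t 6.35 tcp [615.6 201.4  69.7] toolx [ 0.003  0.001 -1.   ] tooly [ 0.108 -0.994 -0.001] F [-0.6  0.1  1.3] gap 0.6 j [0.26 0.66 1.36 0.   1.13 1.72]
wrist plate [476.3 321.5] yaw -0.396 z 9.0 sz [26. 49.] rc [476.5 322. ] 0.83 [115. 344.]
wrist plate [605.8 218.8] yaw -0.204 z 8.9 sz [53. 26.] rc [596.9 215.1] 0.81 [233. 216.]
wrist plate [594.  341.3] yaw -0.214 z 8.8 sz [27. 91.] rc [591.4 343.1] 0.6 [ 89. 219.]
```

View pics/s2.png

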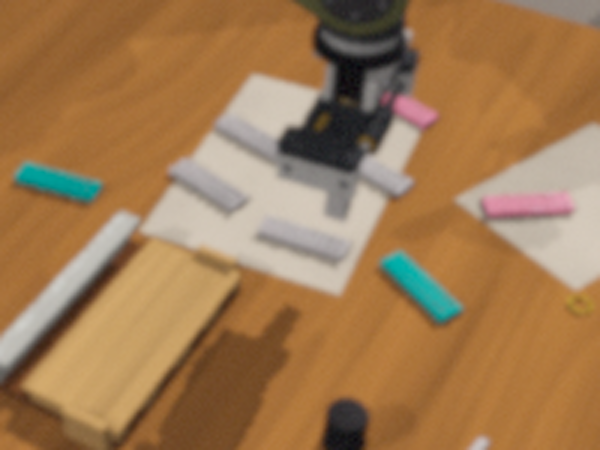

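The tool stopped 15 mm short in y because my rows exceeded 62.5 mm, so the jaws closed on air above the plate. Nothing was disturbed, so I'll correct and repeat.

```bash
python3 -m handwheel '[[[0,-14.5,-2],0],[[0,0,0],0],[[0,0,0],0],[[20,0,0],0],[[20,0,0],0],[[10,0,0],0],[[4,0,0],0],[[2.5,0,0],0],[[0,0,0],0],[[0,0,0],0]]' 130 40
python3 -m handwheel '[[[0,0,0],0],[[0,0,0],0],[[0,0,0],0],[[0,0,0],0],[[0,0,0],0],[[0,0,0],0],[[-3,0,0],0],[[-10,0,0],0],[[-20,0,0],0],[[0,0,0],0]]' 255 40
python3 - <<'E'
from h import *
tool()
c=manip.camera("wrist");save(c,"w2",1.2);plates("wrist",c);to(519.5-1.9+98+37,92.9+.0245*135,46,np.pi/2+.0245)
E
```

```text
clock: 7.7
eef_pos: [615.4, 215.8, 11.3]
eef_rot: [-3.061, 1.57, 0.189]
wrist_force: [-2.8, -1.4, 6.0]
finger_gap: 46.0
clock: 8.95
eef_pos: [616.3, 216.1, 46.1]
eef_rot: [-2.965, 1.567, 0.285]
wrist_force: [0.2, -0.7, -1.8]
finger_gap: 25.5
t 8.95 tcp [616.3 216.1  46.1] toolx [ 0.004  0.001 -1.   ] tooly [ 0.108 -0.994 -0.001] F [ 0.2 -0.7 -1.8] gap 25.5 j [0.28 0.7  1.35 0.   1.09 1.74]
wrist plate [498.5 225.3] yaw 1.443 z 8.2 sz [14. 25.] rc [498.1 223.7] 0.93 [233. 352.]
wrist plate [594.2 341.4] yaw -0.212 z 8.7 sz [27. 91.] rc [591.1 343.1] 0.84 [ 88. 232.]
wrist plate [485.9 330.9] yaw -0.043 z 9.2 sz [ 5. 14.] rc [486.6 330.4] 0.67 [108. 355.]
t 9.05 tcp [615.2 215.8  43.9] toolx [ 0.001  0.    -1.   ] tooly [ 0.108 -0.994 -0.   ] F [ 0.1 -0.  -2.2] gap 25.8 j [ 0.28  0.7   1.35 -0.    1.09  1.74]
shift [ -2.1 122.9 -24.3] spin 0.083
```

```bash
python3 -m handwheel '[[[-1,30,-6],0],[[-1,31,-6],0],[[0,31,-6],0],[[0,31,-6],0],[[0,0,0],0.083],[[0,0,0],0],[[0,0,0],0],[[0,0,0],0],[[0,0,0],0],[[0,0,0],0]]' 255 40
python3 - <<'E'
from h import *
c=manip.camera("scene");save(c,"s3",4,(230,150,380,290))
w=cloud(c);m=(abs(w[...,0]-610)<70)&(abs(w[...,1]-95)<11)&(w[...,2]>28)&(w[...,2]<55)
P=w[m]
for x in range(550,680,8):
    k=P[abs(P[:,0]-x)<4]
    if len(k): print(x,len(k),k[:,1].mean().round(1),k[:,2].mean().round(1),end=" | ")
to(519.5-1.9+135,92.9+.0245*135,22.7,np.pi/2+.0245)
E
```

```text
clock: 10.3
eef_pos: [652.2, 96.2, 45.5]
eef_rot: [-2.598, 1.571, 0.569]
wrist_force: [0.5, -0.4, -1.5]
finger_gap: 25.3
566 3 95.8 40.6 | 574 13 94.6 41.6 | 582 7 89.8 41.5 | 590 9 87.1 40.4 | 598 10 88.4 41.8 | 606 8 87.9 40.7 | 614 11 87.9 40.9 | 622 9 87.7 43.0 | 630 9 88.0 42.1 | 654 3 101.8 42.3 | 662 7 94.3 39.3 | t 10.35 tcp [652.2  96.1  45.5] toolx [-0. -0. -1.] tooly [ 0.025 -1.     0.   ] F [-0.8 -0.1 -0.6] gap 25.4 j [ 0.09  0.71  1.33 -0.    1.11  1.64]
shift [22.8 -0.1 -0.4] spin 0.001
```

View pics/s3.png

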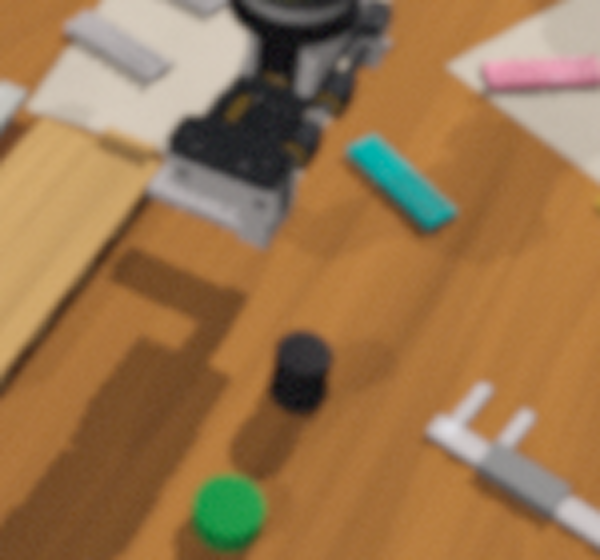

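The plate is held level, top about 41 mm with the TCP at 45.5, and pointing at slot 4 (viewed px about (150,185)). Lower it and start it in gently.

```bash
python3 -m handwheel '[[[12,0,0],0],[[10.2,0,0],0],[[0,0,0],0],[[0,0,5],0],[[0,0,5],0],[[0,0,5],0],[[0,0,4],0],[[0,0,4],0],[[0,0,0],0],[[0,0,0],0]]' 255 40
python3 -c "
from h import *
tool()"
```

```text
clock: 11.6
eef_pos: [629.3, 95.5, 23.4]
eef_rot: [-2.537, 1.571, 0.629]
wrist_force: [1.0, 0.2, -0.2]
finger_gap: 26.0
t 11.60 tcp [629.3  95.5  23.4] toolx [ 0.  0. -1.] tooly [ 0.025 -1.    -0.   ] F [ 1.   0.2 -0.2] gap 26.0 j [0.09 0.7  1.41 0.   1.03 1.64]
```

```bash
python3 -m handwheel '[[[0,0,8],0],[[0,0,8],0],[[0,0,8],0],[[0,0,8],0],[[0,0,8],0],[[0,0,8],0],[[0,0,7],0],[[0,0,0],0],[[0,0,0],0],[[0,0,0],0]]' 255 40
python3 -m handwheel '[[[0,0,0],0],[[0,0,0],0],[[0,0,0],0],[[0,0,-20],0],[[0,0,-20],0],[[0,0,0],0],[[0,0,0],0],[[0,0,0],0],[[0,0,0],0],[[0,0,0],0]]' 160 40
python3 - <<'E'
from h import *
tool()
c=manip.camera("wrist");save(c,"w4",1.2);w=cloud(c)
m=(abs(w[...,0]-600)<55)&(abs(w[...,1]-93)<25)&(w[...,2]>9)&(w[...,2]<24)
P=w[m];print(len(P),np.nanpercentile(P,[1,50,99],0).round(1))
E
```

```text
clock: 12.85
eef_pos: [574.4, 94.1, 23.2]
eef_rot: [-1.245, 1.571, 1.922]
wrist_force: [-0.4, -0.1, -0.5]
finger_gap: 25.3
clock: 14.1
eef_pos: [614.1, 95.1, 23.4]
eef_rot: [3.102, 1.571, -0.015]
wrist_force: [1.2, -0.1, -0.4]
finger_gap: 35.0
t 14.10 tcp [614.1  95.1  23.4] toolx [ 0. -0. -1.] tooly [ 0.025 -1.     0.   ] F [ 1.2 -0.1 -0.4] gap 35.0 j [ 0.09  0.67  1.46 -0.    1.01  1.64]
701 [[576.2  69.9  10.9]
 [581.6  93.9  18.6]
 [623.8 117.2  23.5]]
```

View pics/w4.png

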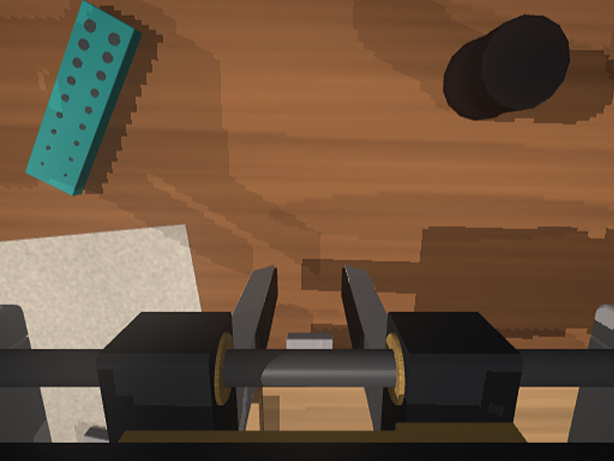

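The tail is visible between the jaws, with about 15 mm still sticking out. Shut the fingers and push it home.

```bash
python3 -m handwheel '[[[0.5,0,0],0],[[0.5,0,0],0],[[0,0,0],0],[[0,0,16],0],[[0,0,5],0],[[0,0,5],0],[[0,0,5],0],[[0,0,5],0],[[0,0,4],0],[[0,0,2],0]]' 255 40
python3 -c "
from h import *
tool()"
```

```text
clock: 15.4
eef_pos: [572.6, 94.0, 22.5]
eef_rot: [-3.135, 1.569, 0.031]
wrist_force: [9.1, 0.5, -0.1]
finger_gap: 0.3
t 15.40 tcp [572.6  94.   22.5] toolx [ 0.001  0.    -1.   ] tooly [ 0.025 -1.    -0.   ] F [ 9.1  0.5 -0.1] gap 0.3 j [ 0.1   0.59  1.59 -0.    0.96  1.65]
```

```bash
python3 -m handwheel '[[[0,0,1],0],[[0,0,1],0],[[0,0,1],0],[[0,0,0],0],[[0,0,0],0],[[0,0,0],0],[[0,0,0],0],[[0,0,0],0],[[0,0,0],0],[[0,0,0],0]]' 255 40
python3 -c "
from h import *
tool()"
```

```text
clock: 16.65
eef_pos: [572.3, 94.0, 23.8]
eef_rot: [-3.102, 1.563, 0.064]
wrist_force: [16.0, 0.8, -0.3]
finger_gap: 0.8
t 16.65 tcp [572.3  94.   23.8] toolx [ 0.008  0.001 -1.   ] tooly [ 0.025 -1.    -0.   ] F [16.   0.8 -0.3] gap 0.8 j [ 0.1   0.59  1.6  -0.    0.95  1.65]
```

Firm stop at TCP x 572.3, so slot 4 is home. Next is plate B, near (591,342).

```bash
python3 -m handwheel '[[[0,0,-20],0],[[-30,0,0],0],[[-10,-48,-8],0],[[-10,-48,-8],0],[[-10,-48,-8],0],[[-10,-48,-8],0],[[-10,-47,-8],0],[[0,0,0],0.12],[[0,0,0],0.12],[[0,0,0],0]]' 130 40
python3 - <<'E'
from h import *
tool();plates("wrist");plates("top");manip.camera("scene");plates("scene")
to(627.8,334.4,13,np.pi/2-.215)
E
```

```text
clock: 17.9
eef_pos: [623.0, 334.3, 101.9]
eef_rot: [0.642, 1.57, -2.714]
wrist_force: [-0.1, 0.5, 0.0]
finger_gap: 46.0
t 17.90 tcp [623.  334.3 101.9] toolx [-0.001 -0.    -1.   ] tooly [-0.213 -0.977  0.001] F [-0.1  0.5  0. ] gap 46.0 j [0.44 0.75 1.11 0.   1.28 2.23]
wrist plate [594.1 342.7] yaw -0.214 z 9.0 sz [26. 90.] rc [591.5 343.2] 0.87 [256. 231.]
wrist plate [463.6 325.5] yaw -0.188 z 9.1 sz [26. 46.] rc [463.  325.6] 0.81 [300. 341.]
scene plate [460.3 231. ] yaw -0.224 z 7.8 sz [32. 87.] rc [458.9 234.5] 0.76 [259. 159.]
scene plate [592.4 340.7] yaw -0.222 z 7.6 sz [31. 91.] rc [591.8 342.1] 0.65 [314. 153.]
scene plate [458.7 323.5] yaw -0.215 z 7.7 sz [29. 92.] rc [456.7 325.3] 0.43 [273. 146.]
t 18.25 tcp [623.3 334.3 102.3] toolx [-0.  0. -1.] tooly [-0.213 -0.977  0.   ] F [ 0.3 -0.9 -0.4] gap 45.9 j [0.44 0.75 1.11 0.   1.28 2.23]
shift [89.3 -1.1 -4.4] spin 0.001
```

```bash
python3 -m handwheel '[[[25,-1.5,-4.5],0],[[25,0,0],0],[[20,0,0],0],[[12,0,0],0],[[5,0,0],0],[[2.5,0,0],0],[[0,0,0],0],[[0,0,0],0],[[0,0,0],0],[[0,0,0],0]]' 130 40
python3 -m handwheel '[[[0,0,0],0],[[0,0,0],0],[[0,0,0],0],[[0,0,0],0],[[0,0,0],0],[[0,0,0],0],[[-3,0,0],0],[[-10,0,0],0],[[-20,0,0],0],[[0,0,0],0]]' 255 40
python3 - <<'E'
from h import *
to(520.5-.6+135,40.9+.0245*135,46,np.pi/2+.0245)
E
```

```text
clock: 19.5
eef_pos: [628.1, 334.9, 13.0]
eef_rot: [-2.473, 1.571, 0.453]
wrist_force: [-0.4, 0.1, 0.4]
finger_gap: 46.2
clock: 20.75
eef_pos: [629.1, 335.4, 48.8]
eef_rot: [-2.487, 1.567, 0.439]
wrist_force: [-0.5, 0.2, -0.9]
finger_gap: 25.4
t 20.75 tcp [629.1 335.4  48.8] toolx [ 0.004  0.002 -1.   ] tooly [-0.214 -0.977 -0.003] F [-0.5  0.2 -0.9] gap 25.4 j [0.44 0.82 1.13 0.   1.19 2.22]
shift [  2.4 279.  -87.4] spin -0.240
```

```bash
python3 -m handwheel '[[[0,46.5,-14.5],0],[[0,46.5,-14.5],0],[[0,46.5,-14.5],0],[[0,46.5,-14.5],0],[[0,46.5,-14.5],0],[[0,46.5,-15],0],[[0,0,0],-0.12],[[0,0,0],-0.12],[[0,0,0],0],[[0,0,0],0]]' 255 40
python3 - <<'E'
from h import *
c=manip.camera("scene")
w=cloud(c);m=(abs(w[...,0]-610)<70)&(abs(w[...,1]-43)<11)&(w[...,2]>26)&(w[...,2]<55)
P=w[m]
for x in range(550,680,8):
    k=P[abs(P[:,0]-x)<4]
    if len(k): print(x,len(k),k[:,1].mean().round(1),k[:,2].mean().round(1),end=" | ")
to(520.5-.6+135,40.9+.0245*135,24.5,np.pi/2+.0245)
E
```

```text
clock: 22.0
eef_pos: [653.9, 43.8, 45.8]
eef_rot: [-0.956, 1.571, 2.208]
wrist_force: [0.1, 0.4, -1.8]
finger_gap: 25.1
550 1 43.0 26.4 | 558 5 40.8 26.8 | 566 1 41.3 37.4 | 574 10 39.8 40.4 | 582 4 33.2 40.8 | 590 3 33.5 39.6 | 598 4 33.2 38.4 | 606 3 33.9 40.6 | 614 2 32.7 41.4 | 622 2 34.5 40.4 | 630 4 33.5 40.3 | 638 1 33.4 42.0 | 654 4 51.2 40.6 | 662 10 45.4 38.0 | t 22.05 tcp [653.9  43.8  45.8] toolx [ 0.  0. -1.] tooly [ 0.023 -1.    -0.   ] F [ 0.1 -0.7 -0.8] gap 25.3 j [0.01 0.7  1.34 0.   1.1  1.56]
shift [21.3 -0.4 -1. ] spin -0.002
```

```bash
python3 -m handwheel '[[[12,-0.4,0],0],[[9.3,0,0],0],[[0,0,0],0],[[0,0,5],0],[[0,0,5],0],[[0,0,5],0],[[0,0,5],0],[[0,0,4],0],[[0,0,0],0],[[0,0,0],0]]' 255 40
python3 -c "
from h import *
tool()"
```

```text
clock: 23.3
eef_pos: [630.1, 43.5, 24.6]
eef_rot: [-2.984, 1.571, 0.182]
wrist_force: [-0.3, -0.9, -1.4]
finger_gap: 25.4
t 23.30 tcp [630.1  43.5  24.6] toolx [ 0.  0. -1.] tooly [ 0.025 -1.    -0.   ] F [-0.3 -0.9 -1.4] gap 25.4 j [0.01 0.68 1.43 0.   1.03 1.56]
```

```bash
python3 -m handwheel '[[[0,0,8],0],[[0,0,8],0],[[0,0,8],0],[[0,0,8],0],[[0,0,8],0],[[0,0,8],0],[[0,0,6],0],[[0,0,0],0],[[0,0,0],0],[[0,0,0],0]]' 255 40
python3 -m handwheel '[[[0,0,0],0],[[0,0,0],0],[[0,0,0],0],[[0,0,-20],0],[[0,0,-18],0],[[1.5,0,0],0],[[0,0,0],0],[[0,0,0],0],[[0,0,0],0],[[0,0,0],0]]' 160 40
python3 -c "
from h import *
tool();c=manip.camera('wrist');w=cloud(c)
m=(abs(w[...,0]-600)<55)&(abs(w[...,1]-42)<16)&(w[...,2]>16)&(w[...,2]<21)
P=w[m];print(len(P),np.nanpercentile(P,[1,50,99],0).round(1))"
```

```text
clock: 24.55
eef_pos: [576.1, 42.1, 24.5]
eef_rot: [3.026, 1.571, -0.09]
wrist_force: [-0.0, 0.6, -1.6]
finger_gap: 25.1
clock: 25.8
eef_pos: [613.9, 43.0, 23.1]
eef_rot: [2.921, 1.571, -0.196]
wrist_force: [-0.3, 0.2, -0.0]
finger_gap: 34.8
t 25.80 tcp [613.9  43.   23.1] toolx [ 0. -0. -1.] tooly [ 0.025 -1.     0.   ] F [-0.3  0.2 -0. ] gap 34.8 j [ 0.01  0.66  1.48 -0.    1.    1.56]
475 [[575.7  29.2  16.1]
 [580.5  42.   18.9]
 [584.1  54.5  20.2]]
```

```bash
python3 -m handwheel '[[[0.5,0,0],0],[[0,0,0],0],[[0,0,0],0],[[0,0,16],0],[[0,0,5],0],[[0,0,5],0],[[0,0,5],0],[[0,0,5],0],[[0,0,4],0],[[0,0,1],0]]' 255 40
python3 -m handwheel '[[[0,0,1],0],[[0,0,1],0],[[0,0,1],0],[[0,0,0],0],[[0,0,0],0],[[0,0,0],0],[[0,0,0],0],[[0,0,0],0],[[0,0,0],0],[[0,0,0],0]]' 255 40
```

```text
clock: 27.1
eef_pos: [573.7, 42.0, 23.0]
eef_rot: [3.108, 1.568, -0.009]
wrist_force: [9.2, -0.1, -0.7]
finger_gap: 0.8
clock: 28.35
eef_pos: [573.4, 41.9, 24.2]
eef_rot: [3.126, 1.561, 0.009]
wrist_force: [18.2, 0.3, -0.9]
finger_gap: 0.6
```

Slot 3 is home, at the predicted depth. Next is plate C at (458,232).

```bash
python3 -m handwheel '[[[0,0,-20],0],[[-40,0,0],0],[[-30,0,0],0],[[-3,-46,24],0],[[-3,-46,24],0],[[-3,-46,24],0],[[-3,-46,23],0],[[0,0,0],0.12],[[0,0,0],0.125],[[0,0,0],0]]' 130 40
python3 - <<'E'
from h import *
plates("wrist");plates("top");manip.camera("scene");plates("scene")
to(493.8,224,12.8,np.pi/2-.22)
E
```

```text
clock: 29.6
eef_pos: [490.1, 224.0, 104.4]
eef_rot: [0.624, 1.57, -2.737]
wrist_force: [0.3, 0.1, -0.1]
finger_gap: 45.7
wrist plate [460.1 232.7] yaw -0.220 z 9.0 sz [26. 90.] rc [457.7 233.4] 0.7 [256. 229.]
wrist plate [540.  461.5] yaw -0.298 z 5.8 sz [ 3. 50.] rc [547.2 459.3] 0.68 [  0. 201.]
wrist plate [476.4 320.9] yaw -0.144 z 8.7 sz [27. 64.] rc [471.1 323.2] 0.6 [163. 236.]
scene plate [462.4 323.6] yaw -0.210 z 7.8 sz [30. 87.] rc [459.5 324.8] 0.75 [277. 148.]
scene plate [460.3 230.9] yaw -0.229 z 7.4 sz [29. 90.] rc [458.3 232.7] 0.62 [262. 158.]
t 29.95 tcp [490.4 224.  104.5] toolx [-0. -0. -1.] tooly [-0.218 -0.976  0.   ] F [-1.   1.1 -0.3] gap 46.4 j [0.36 0.4  1.67 0.   1.08 2.15]
shift [91.7 -0.8 -3.3] spin 0.001
```

```bash
python3 -m handwheel '[[[25,-1.3,-3.3],0],[[25,0,0],0],[[20,0,0],0],[[14,0,0],0],[[5,0,0],0],[[2.5,0,0],0],[[0,0,0],0],[[0,0,0],0],[[0,0,0],0],[[0,0,0],0]]' 130 40
python3 -m handwheel '[[[0,0,0],0],[[0,0,0],0],[[0,0,0],0],[[0,0,0],0],[[0,0,0],0],[[0,0,0],0],[[-3,0,0],0],[[-30,0,0],0],[[-40,0,0],0],[[0,0,0],0]]' 255 40
python3 - <<'E'
from h import *
to(656,-7.8,84,np.pi/2+.0245)
E
```

```text
clock: 31.2
eef_pos: [494.0, 224.6, 13.2]
eef_rot: [-2.492, 1.571, 0.429]
wrist_force: [0.1, 0.1, -0.8]
finger_gap: 45.7
clock: 32.45
eef_pos: [495.2, 225.1, 88.7]
eef_rot: [-2.568, 1.566, 0.353]
wrist_force: [-0.3, 0.2, -2.3]
finger_gap: 25.4
t 32.45 tcp [495.2 225.1  88.7] toolx [ 0.005  0.002 -1.   ] tooly [-0.218 -0.976 -0.003] F [-0.3  0.2 -2.3] gap 25.4 j [ 0.36  0.42  1.67 -0.    1.04  2.15]
shift [   5.1  192.1 -207.8] spin -0.245
```

```bash
python3 -m handwheel '[[[0,38.4,-41.5],0],[[0,38.4,-41.5],0],[[0,38.4,-41.5],0],[[0,38.4,-41.5],0],[[0,38.4,-41.5],0],[[0,0,0],-0.122],[[0,0,0],-0.122],[[20,0,0],0],[[18,0,0],0],[[0,0,0],0]]' 255 40
python3 - <<'E'
from h import *
c=manip.camera("scene")
w=cloud(c);m=(abs(w[...,0]-610)<70)&(abs(w[...,1]+8)<11)&(w[...,2]>27)&(w[...,2]<60)
P=w[m]
for x in range(550,680,8):
    k=P[abs(P[:,0]-x)<4]
    if len(k): print(x,len(k),k[:,1].mean().round(1),k[:,2].mean().round(1),end=" | ")
to(656,-7.8,24.7,np.pi/2+.0245)
E
```

```text
clock: 33.7
eef_pos: [653.2, -7.9, 45.1]
eef_rot: [-0.094, 1.567, 3.07]
wrist_force: [-0.5, 0.5, -1.2]
finger_gap: 25.7
550 2 -9.6 27.4 | 574 3 -17.8 39.6 | 654 7 -3.9 42.6 | 662 12 -7.3 39.1 | t 33.75 tcp [653.9  -8.   46.6] toolx [-0.002  0.    -1.   ] tooly [ 0.023 -1.    -0.   ] F [ 0.4 -0.1  0.1] gap 25.1 j [-0.07  0.7   1.34 -0.    1.1   1.48]
shift [21.9 -0.1 -2.1] spin -0.002
```

```bash
python3 -m handwheel '[[[12,0,0],0],[[9.8,0,0],0],[[0,0,0],0],[[0,0,5],0],[[0,0,5],0],[[0,0,5],0],[[0,0,5],0],[[0,0,4],0],[[0,0,0],0],[[0,0,0],0]]' 255 40
python3 -c "
from h import *
tool()"
```

```text
clock: 35.0
eef_pos: [630.6, -8.7, 26.3]
eef_rot: [3.081, 1.571, -0.037]
wrist_force: [0.1, 0.3, -1.5]
finger_gap: 25.5
t 35.00 tcp [630.6  -8.7  26.3] toolx [ 0. -0. -1.] tooly [ 0.024 -1.     0.   ] F [ 0.1  0.3 -1.5] gap 25.5 j [-0.07  0.68  1.43  0.    1.03  1.48]
```

```bash
python3 -m handwheel '[[[1.5,0,0],0],[[0,0,0],0],[[0,0,8],0],[[0,0,8],0],[[0,0,8],0],[[0,0,8],0],[[0,0,8],0],[[0,0,8],0],[[0,0,5.5],0],[[0,0,0],0]]' 255 40
python3 -m handwheel '[[[0,0,0],0],[[0,0,0],0],[[0,0,0],0],[[0,0,-20],0],[[0,0,-18],0],[[1.5,0,0],0],[[0,0,0],0],[[0,0,0],0],[[0,0,0],0],[[0,0,0],0]]' 160 40
python3 -c "
from h import *
tool();c=manip.camera('wrist');w=cloud(c)
m=(abs(w[...,0]-600)<55)&(abs(w[...,1]+10)<16)&(w[...,2]>16)&(w[...,2]<23)
P=w[m];print(len(P),np.nanpercentile(P,[1,50,99],0).round(1))"
```

```text
clock: 36.25
eef_pos: [576.8, -10.0, 24.8]
eef_rot: [0.195, 1.571, -2.923]
wrist_force: [0.4, 0.1, -1.0]
finger_gap: 25.3
clock: 37.5
eef_pos: [614.9, -9.0, 23.3]
eef_rot: [2.985, 1.571, -0.133]
wrist_force: [-0.4, 1.1, -0.6]
finger_gap: 34.9
t 37.50 tcp [614.9  -9.   23.3] toolx [ 0. -0. -1.] tooly [ 0.024 -1.     0.   ] F [-0.4  1.1 -0.6] gap 34.9 j [-0.07  0.65  1.48 -0.    1.    1.47]
498 [[576.8 -22.8  16.2]
 [581.7 -10.1  18.8]
 [585.3   2.5  20.1]]
```

```bash
python3 -m handwheel '[[[0.5,0,0],0],[[0,0,0],0],[[0,0,0],0],[[0,0,16],0],[[0,0,5],0],[[0,0,5],0],[[0,0,5],0],[[0,0,5],0],[[0,0,4],0],[[0,0,1],0]]' 255 40
python3 -m handwheel '[[[0,0,1],0],[[0,0,1],0],[[0,0,1],0],[[0,0,0],0],[[0,0,0],0],[[0,0,0],0],[[0,0,0],0],[[0,0,0],0],[[0,0,0],0],[[0,0,0],0]]' 255 40
```

```text
clock: 38.8
eef_pos: [574.8, -10.1, 23.2]
eef_rot: [3.054, 1.568, -0.064]
wrist_force: [9.3, -0.6, -0.8]
finger_gap: 0.3
clock: 40.05
eef_pos: [574.5, -10.2, 24.5]
eef_rot: [3.074, 1.561, -0.043]
wrist_force: [19.3, 0.8, -0.4]
finger_gap: 0.5
```

```bash
python3 -m handwheel '[[[-2,0,-22],0],[[-58,0,0],0],[[-4,-54.9,15],0],[[-4,-54.9,15],0],[[-4,-54.9,15],0],[[-4,-54.9,15],0],[[-4,-54.9,15],0],[[-4,-54.9,15],0],[[0,0,0],0.115],[[0,0,0],0.115]]' 130 40
python3 - <<'E'
from h import *
plates("wrist");plates("top");manip.camera("scene");plates("scene")
to(495.7,317.3,12.8,np.pi/2-.205)
E
```

```text
clock: 41.3
eef_pos: [494.5, 318.2, 106.4]
eef_rot: [0.839, 1.57, -2.511]
wrist_force: [-0.2, -1.5, -0.2]
finger_gap: 46.4
wrist plate [460.4 325.5] yaw -0.199 z 9.0 sz [26. 90.] rc [458.3 325.9] 0.95 [256. 235.]
scene plate [456.9 323.1] yaw -0.246 z 7.7 sz [28. 91.] rc [456.7 323. ] 0.65 [271. 146.]
t 41.65 tcp [495.2 317.4 106.7] toolx [-0. -0. -1.] tooly [-0.203 -0.979  0.   ] F [ 0.2  0.2 -0. ] gap 46.1 j [ 0.51  0.49  1.52 -0.    1.13  2.28]
shift [93.9  0.  -0.5] spin 0.000
```

```bash
python3 -m handwheel '[[[25,-0.8,0.5],0],[[25,0,0],0],[[20,0,0],0],[[16,0,0],0],[[5,0,0],0],[[2.8,0,0],0],[[0,0,0],0],[[0,0,0],0],[[0,0,0],0],[[0,0,0],0]]' 130 40
python3 -m handwheel '[[[0,0,0],0],[[0,0,0],0],[[0,0,0],0],[[0,0,0],0],[[0,0,0],0],[[0,0,0],0],[[-3,0,0],0],[[-30,0,0],0],[[-40,0,0],0],[[0,0,0],0]]' 255 40
python3 - <<'E'
from h import *
to(657.4,-59.8,84,np.pi/2+.0245)
E
```

```text
clock: 42.9
eef_pos: [494.9, 318.5, 13.1]
eef_rot: [-2.386, 1.571, 0.549]
wrist_force: [-0.4, 0.4, -0.3]
finger_gap: 46.2
clock: 44.15
eef_pos: [496.1, 319.2, 89.0]
eef_rot: [-2.427, 1.566, 0.509]
wrist_force: [0.3, -0.4, -1.3]
finger_gap: 25.3
t 44.15 tcp [496.1 319.2  89. ] toolx [ 0.005  0.003 -1.   ] tooly [-0.205 -0.979 -0.003] F [ 0.3 -0.4 -1.3] gap 25.3 j [ 0.51  0.51  1.53 -0.    1.09  2.29]
shift [   4.7  338.  -235.4] spin -0.231
```

```bash
python3 -m handwheel '[[[0,48.3,-33.6],0],[[0,48.3,-33.6],0],[[0,48.3,-33.6],0],[[0,48.3,-33.6],0],[[0,48.3,-33.6],0],[[0,48.3,-33.6],0],[[0,48.2,-33.6],0],[[0,0,0],-0.115],[[0,0,0],-0.116],[[0,0,0],0]]' 255 40
python3 - <<'E'
from h import *
to(657.4,-59.8,24.7,np.pi/2+.0245)
E
```

```text
clock: 45.4
eef_pos: [655.4, -60.5, 84.7]
eef_rot: [-0.193, 1.569, 2.973]
wrist_force: [-0.2, 0.2, -1.1]
finger_gap: 25.5
t 45.40 tcp [655.4 -60.5  84.7] toolx [-0.002  0.    -1.   ] tooly [ 0.024 -1.    -0.   ] F [-0.2  0.2 -1.1] gap 25.5 j [-0.15  0.66  1.31  0.    1.17  1.4 ]
shift [60.  -0.6 -2.1] spin -0.001
```

```bash
python3 -m handwheel '[[[25,-0.5,0],0],[[22,0,0],0],[[14.3,0,0],0],[[0,0,0],0],[[0,0,5],0],[[0,0,5],0],[[0,0,5],0],[[0,0,5],0],[[0,0,5],0],[[0,0,0],0]]' 255 40
python3 -c "
from h import *
tool()"
```

```text
clock: 46.65
eef_pos: [630.6, -60.6, 24.7]
eef_rot: [0.371, 1.571, -2.746]
wrist_force: [-0.2, 0.1, -1.4]
finger_gap: 25.1
t 46.65 tcp [630.6 -60.6  24.7] toolx [-0. -0. -1.] tooly [ 0.025 -1.     0.   ] F [-0.2  0.1 -1.4] gap 25.1 j [-0.15  0.69  1.42 -0.    1.03  1.39]
```

```bash
python3 -m handwheel '[[[0,0,8],0],[[0,0,8],0],[[0,0,8],0],[[0,0,8],0],[[0,0,8],0],[[0,0,8],0],[[0,0,4],0],[[0,0,0],0],[[0,0,0],0],[[0,0,0],0]]' 255 40
python3 -m handwheel '[[[0,0,0],0],[[0,0,0],0],[[0,0,0],0],[[0,0,-20],0],[[0,0,-18],0],[[1.5,0,0],0],[[0,0,0],0],[[0,0,0],0],[[0,0,0],0],[[0,0,0],0]]' 160 40
python3 -c "
from h import *
tool();c=manip.camera('wrist');w=cloud(c)
m=(abs(w[...,0]-600)<55)&(abs(w[...,1]+62)<16)&(w[...,2]>16)&(w[...,2]<23)
P=w[m];print(len(P),np.nanpercentile(P,[1,50,99],0).round(1))"
```

```text
clock: 47.9
eef_pos: [579.0, -61.9, 24.6]
eef_rot: [-3.064, 1.571, 0.102]
wrist_force: [0.3, -0.2, -1.5]
finger_gap: 25.2
clock: 49.15
eef_pos: [616.8, -61.0, 23.2]
eef_rot: [2.913, 1.571, -0.204]
wrist_force: [-0.1, 0.4, 0.9]
finger_gap: 35.0
t 49.15 tcp [616.8 -61.   23.2] toolx [ 0. -0. -1.] tooly [ 0.025 -1.     0.   ] F [-0.1  0.4  0.9] gap 35.0 j [-0.16  0.66  1.47 -0.    1.01  1.39]
485 [[578.8 -74.1  16.2]
 [583.6 -61.5  18.9]
 [587.3 -48.8  20.3]]
```

```bash
python3 -m handwheel '[[[0.5,0,0],0],[[0,0,0],0],[[0,0,0],0],[[0,0,16],0],[[0,0,5],0],[[0,0,5],0],[[0,0,5],0],[[0,0,5],0],[[0,0,4],0],[[0,0,1],0]]' 255 40
python3 -m handwheel '[[[0,0,1],0],[[0,0,1],0],[[0,0,1],0],[[0,0,0],0],[[0,0,0],0],[[0,0,0],0],[[0,0,0],0],[[0,0,0],0],[[0,0,0],0],[[0,0,0],0]]' 255 40
python3 -m handwheel '[[[0,0,-30],0],[[-40,0,0],0],[[-40,0,-20],0],[[-40,0,-20],0],[[-40,0,0],0],[[-30,-30,0],0],[[0,-40,0],0],[[0,0,0],0],[[0,0,0],0],[[0,0,0],0]]' 255 40
python3 - <<'E'
from h import *
tool()
c=manip.camera("wrist");save(c,"w5",1.2);w=cloud(c);z=w[...,2]
T=.0245;o=np.array([520.5,14.9]);q=(w[...,:2]-o)@np.array([[np.cos(T),-np.sin(T)],[np.sin(T),np.cos(T)]])
for y in(-78,-26,26,78):
    m=(abs(q[...,1]-y)<8)&(z>12)&(z<21)&(q[...,0]>38)&(q[...,0]<90); print(y,m.sum(),np.percentile(q[m][:,0],[50,98]).round(1) if m.sum() else "")
c=manip.camera("top");plates("top",c);w=cloud(c)
for t in("pot","cap","pad"):
    for d in manip.cut_out(t,"top"):
        if d["region"].sum()<1500: print(t,np.nanmedian(w[d["region"]],0).round(1))
P=w[(abs(w[...,0]-525)<90)&(abs(w[...,1]+348)<120)&(w[...,2]>37)&(w[...,2]<60)]; print("rib",len(P),cv2.minAreaRect(P[:,:2].astype(np.float32)))
E
```

```text
clock: 50.45
eef_pos: [576.1, -62.1, 22.8]
eef_rot: [2.984, 1.57, -0.133]
wrist_force: [5.5, 0.1, -0.8]
finger_gap: 0.6
clock: 51.7
eef_pos: [575.7, -62.3, 24.0]
eef_rot: [3.013, 1.563, -0.103]
wrist_force: [16.5, 0.5, -1.3]
finger_gap: 0.5
clock: 52.95
eef_pos: [641.0, 8.7, 212.2]
eef_rot: [0.11, 1.57, -3.008]
wrist_force: [-0.4, -0.3, -0.6]
finger_gap: 0.8
t 52.95 tcp [641.    8.7 212.2] toolx [-0.001 -0.    -1.   ] tooly [ 0.024 -1.     0.   ] F [-0.4 -0.3 -0.6] gap 0.8 j [-0.04  0.51  1.24 -0.    1.39  1.5 ]
-78 48 [42.8 43.5]
-26 0 
26 38 [43.3 44. ]
78 48 [43.2 43.9]
pad [ 696.9 -217.7   21.5]
rib 123 ((533.4503784179688, -350.6827087402344), (70.01603698730469, 14.154960632324219), 78.76044464111328)
```

View pics/w5.png

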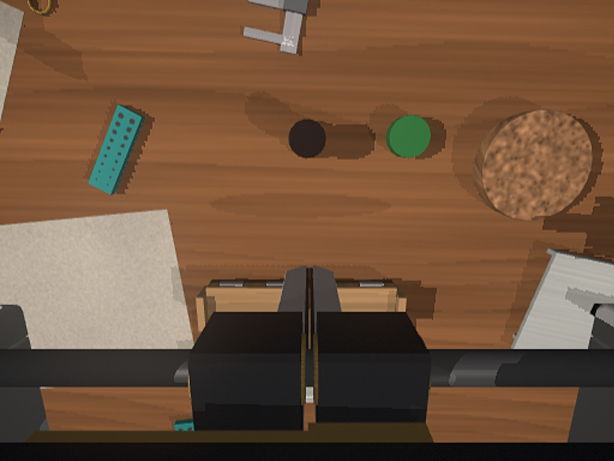

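All four plates are home. The wrist picture shows tails flush at viewed px (230,284), (262,284), (372,284); the fourth is hidden behind the fingers but stopped firmly at its expected depth. The pot, cap and pad look undisturbed. Now the cover: rib at (533.5,-350.7), yaw about -0.19.

```bash
python3 -m handwheel '[[[8,50.9,16.6],0],[[8,50.9,16.6],0],[[8,50.9,16.6],0],[[8,50.9,16.6],0],[[8,50.9,16.6],0],[[8,51,16.6],0],[[8,51,16.6],0],[[0,0,0],-0.17],[[0,0,0],-0.17],[[0,0,0],-0.17]]' 130 40
python3 -m handwheel '[[[0,0,0],-0.17],[[0,0,0],-0.17],[[0,0,0],-0.17],[[0,0,0],-0.17],[[0,0,0],-0.166],[[30,0,0],0],[[0,0,0],0],[[0,0,0],0],[[0,0,0],0],[[0,0,0],0]]' 130 40
python3 - <<'E'
from h import *
for n in("wrist","scene"):
    c=manip.camera(n);w=cloud(c);z=w[...,2]
    if n=="wrist":save(c,"w6",1.2)
    B=(abs(w[...,0]-530)<100)&(abs(w[...,1]+350)<130)
    P=w[B&(z>37)&(z<48)&(abs(w[...,0]-533)<30)&(abs(w[...,1]+350)<50)]; r=cv2.minAreaRect(P[:,:2].astype(np.float32));print(n,"rib",len(P),r,P.mean(0).round(1))
    P=w[B&(z>5)&(z<20)]; r=cv2.minAreaRect(P[:,:2].astype(np.float32));print("panel",len(P),r)
to(533.5,-350.5,27,-.19)
E
```

```text
clock: 54.5
eef_pos: [533.6, -349.9, 156.5]
eef_rot: [-1.479, 1.571, 2.202]
wrist_force: [-0.2, -0.1, -0.5]
finger_gap: 46.0
clock: 55.75
eef_pos: [534.0, -349.8, 127.3]
eef_rot: [1.127, 1.57, -0.634]
wrist_force: [-0.1, -0.6, 0.6]
finger_gap: 46.2
wrist rib 1153 ((532.9203491210938, -350.1651611328125), (69.75556182861328, 14.250833511352539), 78.6150894165039) [ 533.4 -348.4   43.4]
panel 21091 ((525.1484375, -349.43511962890625), (202.1172332763672, 126.5065689086914), 78.85295104980469)
scene rib 293 ((532.690673828125, -350.02264404296875), (69.77522277832031, 15.979293823242188), 79.46261596679688) [ 533.6 -351.    42.1]
panel 4945 ((524.8247680664062, -348.20477294921875), (201.8483123779297, 128.58541870117188), 79.07024383544922)
t 55.85 tcp [ 533.9 -349.7  127. ] toolx [ 0. -0. -1.] tooly [ 0.982 -0.189  0.   ] F [-0.6 -0.4 -0.7] gap 46.4 j [-0.64  0.57  1.34  0.    1.22 -0.45]
shift [100.   -0.2   0.9] spin -0.000
```

View pics/w6.png

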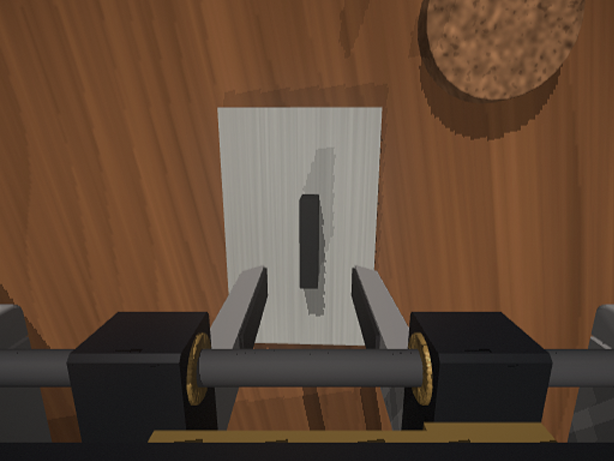

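The wrist view shows the rib, viewed px (310,241), centred between the jaws. Descend and grip.

```bash
python3 -m handwheel '[[[30,0,0.5],0.005],[[30,0,0],0],[[25,0,0],0],[[10,0,0],0],[[5,0,0],0],[[0,0,0],0],[[0,0,0],0],[[0,0,0],0],[[0,0,0],0],[[0,0,0],0]]' 130 50
python3 -m handwheel '[[[0,0,0],0],[[0,0,0],0],[[0,0,0],0],[[0,0,0],0],[[0,0,0],0],[[0,0,0],0],[[0,0,0],0],[[-3,0,0],0],[[-10,0,0],0],[[-20,0,0],0]]' 255 50
python3 - <<'E'
from h import *
s,M=tool()
for n in("wrist","scene"):
    c=manip.camera(n);w=cloud(c);z=w[...,2]
    if n=="scene":save(c,"s7",3,(30,200,230,384))
    P=w[(abs(w[...,0]-530)<80)&(abs(w[...,1]+350)<110)&(z>28)&(z<62)]
    # panel points robust plane
    f=np.isfinite(P[:,0]);P=P[f]
    for it in range(6):
        A=np.c_[P[:,:2]-[533,-350],np.ones(len(P))];k=np.linalg.lstsq(A,P[:,2],rcond=None)[0];r=P[:,2]-A@k;P=P[abs(r)<max(1.5,10/(it+1))]
    ux=np.array([np.cos(.1946),-np.sin(.1946)]);uy=np.array([np.sin(.1946),np.cos(.1946)])
    rr=cv2.minAreaRect(P[:,:2].astype(np.float32))
    print(n,len(P),"front-up %.3f side %.3f z0 %.1f"%(k[:2]@ux,k[:2]@uy,k[2]),rr)
E
```

```text
clock: 57.1
eef_pos: [533.7, -350.1, 26.7]
eef_rot: [0.98, 1.571, -0.786]
wrist_force: [0.0, -1.3, 1.2]
finger_gap: 46.1
clock: 58.35
eef_pos: [533.3, -349.8, 59.9]
eef_rot: [-2.001, 1.569, 2.516]
wrist_force: [0.7, 0.8, -1.6]
finger_gap: 14.0
t 58.35 tcp [ 533.3 -349.8   59.9] toolx [-0.001  0.001 -1.   ] tooly [ 0.981 -0.194 -0.002] F [ 0.7  0.8 -1.6] gap 14.0 j [-0.64  0.65  1.39 -0.    1.1  -0.44]
wrist 35666 front-up 0.003 side 0.002 z0 46.8 ((523.9015502929688, -348.4283752441406), (202.4449462890625, 126.58881378173828), 78.88329315185547)
scene 3803 front-up 0.009 side -0.001 z0 49.6 ((525.0511474609375, -348.6348876953125), (202.2946319580078, 127.85901641845703), 78.89112854003906)
```

View pics/s7.png

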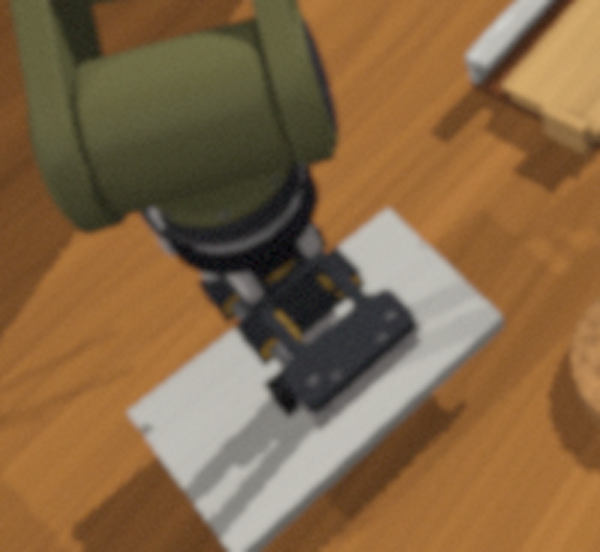

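The cover is held level (0.2–0.5°) and centred. With bead and panel 10 mm tall and the lip gap 12 mm, it can go in nearly flat. I'll lay the bead on the roof ahead of the lip, slide back under the lip, and lower it. Carry it over.

```bash
python3 -m handwheel '[[[-14,-9.15,-51.4],0],[[-6,-9.15,-51.4],0],[[-4,-9.15,-51.4],0],[[0,-9.15,-51.4],0],[[0,-9.15,-51.4],0],[[0,-9.15,-51.4],0],[[0,-9.15,-51.4],0],[[0,0,0],-0.11],[[0,0,0],-0.109],[[0,0,0],0]]' 255 50
python3 - <<'E'
from h import *
s,M=tool()
T=.0245;o=np.array([520.4,14.9]);f=lambda p:(p-o)@np.array([[np.cos(T),-np.sin(T)],[np.sin(T),np.cos(T)]])
for n in("wrist","top"):
    c=manip.camera(n);w=cloud(c);z=w[...,2]
    if n=="top":save(c,"t8",3,(180,130,380,270))
    P=w[(abs(w[...,0]-530)<90)&(abs(w[...,1]-15)<120)&(z>60)&(z<78)]
    for it in range(6):
        A=np.c_[P[:,:2]-s["eef_pos"][:2],np.ones(len(P))];k=np.linalg.lstsq(A,P[:,2],rcond=None)[0];r=P[:,2]-A@k;P=P[abs(r)<max(1.5,10/(it+1))]
    rr=cv2.minAreaRect(P[:,:2].astype(np.float32))
    print(n,len(P),"slopes %.3f %.3f z0 %.1f"%tuple(k),rr,"block ctr",f(np.array(rr[0])).round(1))
print("tcp block",f(s["eef_pos"][:2]));to(*(o+[16,.4]),50,.0245)
E
```

```text
clock: 59.7
eef_pos: [540.6, 15.3, 83.8]
eef_rot: [1.436, 1.571, -0.111]
wrist_force: [0.6, -0.6, -2.2]
finger_gap: 13.5
t 59.70 tcp [540.6  15.3  83.8] toolx [ 0. -0. -1.] tooly [1.    0.023 0.   ] F [ 0.6 -0.6 -2.2] gap 13.5 j [-0.04  0.43  1.68 -0.    1.03 -0.06]
wrist 35720 slopes 0.005 0.001 z0 70.7 ((531.345947265625, 15.031852722167969), (126.75232696533203, 201.89169311523438), 1.4444001913070679) block ctr [10.9 -0.1]
top 405 slopes 0.007 -0.005 z0 69.6 ((530.9563598632812, 13.6126708984375), (123.86902618408203, 200.7308807373047), 1.2145954370498657) block ctr [10.5 -1.5]
tcp block [20.18577099 -0.05525877]
t 59.80 tcp [540.6  15.2  83.7] toolx [ 0.  0. -1.] tooly [1.    0.021 0.   ] F [ 0.2 -0.7 -2.3] gap 13.8 j [-0.04  0.43  1.68  0.    1.03 -0.06]
shift [33.7 -4.2 -0.2] spin -0.003
```

```bash
python3 -m handwheel '[[[0,-6.5,0],-0.002],[[14,0,0],0],[[12,0,0],0],[[5,0,0],0],[[2,0,0],0],[[1,0,0],0],[[0.5,0,0],0],[[0,0,0],0],[[0,0,0],0],[[0,0,0],0]]' 255 50
python3 -c "
from h import *
tool()"
```

```text
clock: 61.05
eef_pos: [534.2, 15.1, 49.2]
eef_rot: [1.484, 1.571, -0.061]
wrist_force: [0.8, -0.2, -2.3]
finger_gap: 13.4
t 61.05 tcp [534.2  15.1  49.2] toolx [ 0. -0. -1.] tooly [1.    0.026 0.   ] F [ 0.8 -0.2 -2.3] gap 13.4 j [-0.04  0.47  1.72 -0.    0.96 -0.07]
```

```bash
python3 -m handwheel '[[[0.5,0,0],0],[[0,0,0],0],[[0,0,0],0],[[0,0,0],0],[[0,0,0],0],[[0,0,0],0],[[0,0,0],0],[[0,0,0],0],[[0,0,0],0],[[0,0,0],0]]' 255 50
python3 -m handwheel '[[[0.5,0,0],0],[[0,0,0],0],[[0,0,0],0],[[0,0,0],0],[[0,0,0],0],[[0,0,0],0],[[0,0,0],0],[[0,0,0],0],[[0,0,0],0],[[0,0,0],0]]' 255 50
```

```text
clock: 62.3
eef_pos: [534.3, 15.1, 48.9]
eef_rot: [1.534, 1.57, -0.01]
wrist_force: [1.5, -0.1, 4.8]
finger_gap: 13.4
clock: 63.55
eef_pos: [534.4, 15.1, 48.6]
eef_rot: [1.516, 1.57, -0.029]
wrist_force: [-0.3, -0.1, 8.6]
finger_gap: 13.7
```

Bead contact felt on the roof. Slide back under the lip.

```bash
python3 -m handwheel '[[[-0.4,0,0],0],[[0,-1.5,0],0],[[0,-1.5,0],0],[[0,-1.5,0],0],[[0,-1.5,0],0],[[0,-1.5,0],0],[[0,-1.5,0],0],[[0,0,0],0],[[0,0,0],0],[[0,0,0],0]]' 255 50
python3 - <<'E'
from h import *
tool()
c=manip.camera("scene");save(c,"s9",4,(150,140,310,280))
E
```

```text
clock: 64.8
eef_pos: [525.4, 14.9, 48.8]
eef_rot: [1.483, 1.57, -0.062]
wrist_force: [4.0, -0.5, 5.8]
finger_gap: 13.8
t 64.80 tcp [525.4  14.9  48.8] toolx [ 0.001 -0.    -1.   ] tooly [1.    0.026 0.001] F [ 4.  -0.5  5.8] gap 13.8 j [-0.04  0.45  1.74 -0.    0.95 -0.07]
```

View pics/s9.png

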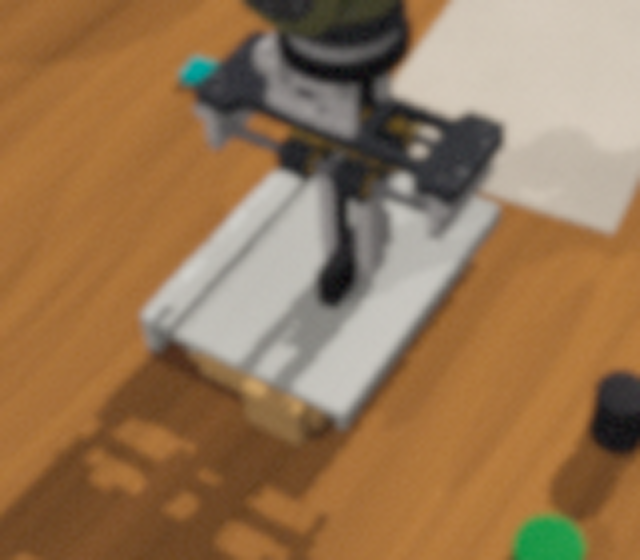

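The back edge has reached the lip line (left, px ~(220,245)), the flange is in front and the cover sits between the cheeks. Continue back, then lower.

```bash
python3 -m handwheel '[[[0,-1,0],0],[[0,-1,0],0],[[0,-1,0],0],[[0,-1,0],0],[[0,-1,0],0],[[0,0,0],0],[[0,0,0],0],[[0,0,0],0],[[0,0,0],0],[[0,0,0],0]]' 255 50
python3 -m handwheel '[[[1,0,0],0],[[1,0,0],0],[[1,0,0],0],[[1,0,0],0],[[0.5,0,0],0],[[0,0,0],0],[[0,0,0],0],[[0,0,0],0],[[0,0,0],0],[[0,0,0],0]]' 255 50
python3 -c "
from h import *
tool()"
```

```text
clock: 66.1
eef_pos: [520.1, 14.8, 48.5]
eef_rot: [1.973, 1.571, 0.428]
wrist_force: [0.3, 0.4, -2.4]
finger_gap: 13.9
clock: 67.35
eef_pos: [520.1, 14.8, 44.0]
eef_rot: [1.567, 1.571, 0.022]
wrist_force: [-0.1, 0.5, -2.1]
finger_gap: 13.7
t 67.35 tcp [520.1  14.8  44. ] toolx [ 0.  0. -1.] tooly [1.    0.026 0.   ] F [-0.1  0.5 -2.1] gap 13.7 j [-0.04  0.45  1.76  0.    0.93 -0.07]
```

```bash
python3 -m handwheel '[[[0.4,0,0],0],[[0.4,0,0],0],[[0,0,0],0],[[0,0,0],0],[[0,0,0],0],[[0,0,0],0],[[0,0,0],0],[[0,0,0],0],[[0,0,0],0],[[0,0,0],0]]' 255 50
python3 -m handwheel '[[[0,0,0],0],[[0,0,0],0],[[0,0,0],0],[[0,0,0],0],[[-20,0,0],0],[[-40,0,0],0],[[-40,0,0],0],[[-20,0,0],0],[[0,0,0],0],[[0,0,0],0]]' 170 50
python3 - <<'E'
from h import *
s,M=tool()
T=.0245;o=np.array([520.4,14.9]);f=lambda p:(p-o)@np.array([[np.cos(T),-np.sin(T)],[np.sin(T),np.cos(T)]])
for n in("wrist","top","scene"):
    c=manip.camera(n);w=cloud(c);z=w[...,2]
    if n=="scene":save(c,"s10",4,(150,140,310,280))
    q=f(w[...,:2]);P=w[(abs(q[...,0])<70)&(abs(q[...,1])<103)&(q[...,0]>-60)&(z>22)&(z<38)]
    for it in range(6):
        A=np.c_[P[:,:2]-o,np.ones(len(P))];k=np.linalg.lstsq(A,P[:,2],rcond=None)[0];r=P[:,2]-A@k;P=P[abs(r)<max(1.5,8/(it+1))]
    Q=f(P[:,:2]);rr=cv2.minAreaRect(P[:,:2].astype(np.float32));print(n,len(P),"slopes %.3f %.3f ztop %.1f"%tuple(k),"x",np.percentile(Q[:,0],[.5,99.5]).round(1),"y",np.percentile(Q[:,1],[.5,99.5]).round(1),"ang",rr[2])
    m=(z>45)&(z<70)&(abs(q[...,0])<25)&(abs(q[...,1])<42);print("rib",f(np.array(cv2.minAreaRect(w[m][:,:2].astype(np.float32))[0])).round(1))
    m=(z>40)&(z<46)&(q[...,0]<-60)&(q[...,0]>-95)&(abs(q[...,1])<106)
    if m.sum()>9:print("lip ctr",f(np.array(cv2.minAreaRect(w[m][:,:2].astype(np.float32))[0])).round(1),m.sum())
    plates(n,c)
E
```

```text
clock: 68.6
eef_pos: [520.1, 14.8, 43.8]
eef_rot: [1.341, 1.571, -0.204]
wrist_force: [-3.5, 0.7, 7.3]
finger_gap: 14.1
clock: 69.85
eef_pos: [519.6, 14.8, 162.1]
eef_rot: [-1.631, 1.569, 3.107]
wrist_force: [0.8, -0.5, -0.9]
finger_gap: 31.4
t 69.85 tcp [519.6  14.8 162.1] toolx [-0.001  0.    -1.   ] tooly [ 1.     0.026 -0.001] F [ 0.8 -0.5 -0.9] gap 31.4 j [-0.04  0.29  1.67 -0.    1.19 -0.07]
wrist 15837 slopes -0.001 0.001 ztop 30.9 x [-59.4  52.6] y [-99.2 100.3] ang 1.4043301343917847
rib [-0.9 -0.4]
lip ctr [-77.9  15.8] 3982
top 283 slopes 0.007 -0.004 ztop 29.8 x [-58.   52.4] y [-75.6  98.3] ang 0.6960543990135193
rib [-5.  31.4]
lip ctr [-76.8  87.9] 67
scene 1792 slopes -0.002 -0.001 ztop 30.0 x [-59.3  52.8] y [-100.7   99.9] ang 1.606448769569397
rib [-1.1  0.3]
lip ctr [-78.1   0.9] 496
```

View pics/s10.png

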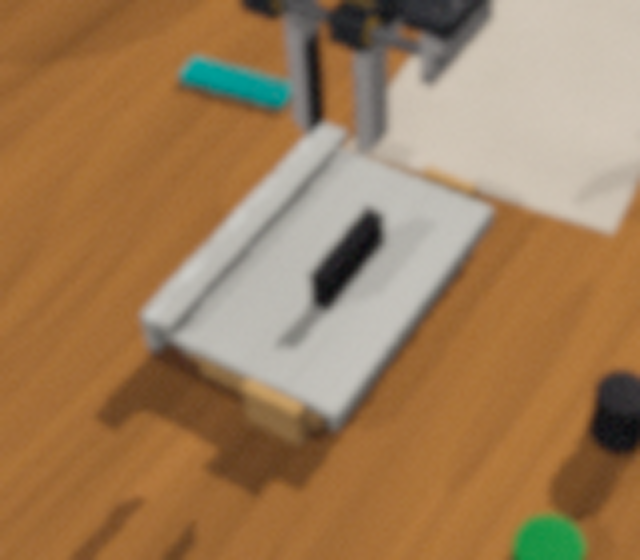

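The cover is flat (top z 30.0, tilt under 0.002) and square, with its back edge under the lip and the flange down. The gripper is clear, so I'm handing in.

```bash
python3 -c "
from h import *
tool(); print(manip.sign_off())"
```

```text
t 70.15 tcp [519.9  14.8 162.7] toolx [-0.001  0.    -1.   ] tooly [ 1.     0.026 -0.001] F [ 0.5 -0.3 -0.2] gap 31.2 j [-0.04  0.29  1.67  0.    1.19 -0.07]
the job is handed in; nothing more can be done
None
```

All four steel drawplates are in their own slots and pushed home. The cover is seated on the roof with its back edge under the lip, and the job was handed in at 70 s of the 210 s allowed.

**Plates:** Each one was pushed to a firm stop at 16 to 19 N, at the same depth in every slot. The wrist picture showed the tails flush in slots 1, 3 and 4. Slot 2 was hidden behind the fingers in that picture. Its depth rests on the stop position and on the flange going down freely in front of the slots.

**Cover:** The last pictures (wrist and scene) show the panel top at z 30 to 31 mm, level within 0.002 rad and square. The rib measured within about 1 mm of its place, and the lip read with the same 1 mm offset. I did not tilt the cover to 22 degrees, because the tool can only point straight down. Instead it went in nearly flat, with the bead resting on the roof, slid back under the lip and lowered.

**What went wrong or disagreed:**
- My first grasp closed on air because my rows were over the 62.5 mm limit. Nothing was disturbed and I repeated it.
- The top camera's last view was partly blocked by the arm, so its rib and lip readings then were unusable.
- The pot, the cap and the pad looked untouched in the later pictures. The top camera re-measured the pad within about 2 mm of its start; it did not find the pot or the cap in that check.

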